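# Release the amber jar through its rocker gate

## Task

At the packing table, a two-lane dispenser holds one dark amber jar with a black lid and one white jar with a blue lid, each waiting behind its own gate. With the fingertips, press down the yellow paddle of the lever over the amber jar's lane so that its gate lifts and the jar rolls out into the carton, then let the lever come back up so the gate shuts. Do not touch either jar, leave the white jar waiting behind its shut gate, and do not disturb the things lying about.

Things in the scene. Friction and masses are not known exactly. Their poses are not given: they have to be found in the camera images.
- dispenser: Fixed blue two-lane dispenser. Origin under its middle on the table; x points down the lanes to the carton, y to the left lane. Lanes 72 mm wide, centred at y = +65 (left) and -65 mm (right), sloping 12 degrees from x = -90 to 140 mm, walls up to 130 mm above the table. Posts 153 mm high carry the lever pivots at x = -30 mm, height 145 mm. Gates at x = 107 mm.
- lever_left (a joint): Angle of the left lane's rocking lever, rad: 0 at rest (lever level, gate shut), grows as the paddle is pressed, stop at 0.45. A spring returns it to 0; about 2 N on the paddle starts it, about 6 N holds it at the stop. The gate edge starts 5 mm above the lane floor; the jar begins to roll out under it from about 0.2 rad, freely from 0.3 rad.
- lever_right (a joint): The same for the right lane's lever.
- paddle_left (a point): Middle of the top face of the left lever's yellow paddle, which is 56 mm along x and 50 mm along y, 8 mm thick, 151 mm above the table at rest. It lies 142 mm behind (-x of) the pivot and moves down on an arc about the pivot, about 62 mm lower at the stop, with free air below. The point turns with the lever.
- paddle_right (a point): The same for the right lever's yellow paddle.
- amber_jar: Dark amber plastic jar with black lid and white label, 36 mm diameter, 58 mm long, 40 to 85 g, lying across its lane against the gate so that it rolls; it may be in either lane. Origin at the middle of the jar, y along its axis. Once the gate is up it rolls into the carton in about a second.
- white_jar: White plastic jar with blue lid and blue label, same size and mass, in the other lane. Origin at its middle.
- carton: Fixed open cardboard carton 150 x 260 mm, walls 43 mm high, at the lower end of both lanes. Origin under the middle of its edge next to the lanes, axes as the dispenser's (the carton spans x = 0 to 150 mm). Its floor lies 10 to 24 mm above the table, sloping down to +x.
- tape_roll: Loose roll of tan packing tape lying flat, 96 mm diameter, 48 mm high, beside the dispenser. Origin at the middle of its underside.
- calculator: Loose black desk calculator, 100 x 140 x 20 mm, beside the dispenser. Origin at the middle of its underside.
- bottle: Loose upright white bottle with green cap, 56 mm diameter, 130 mm high, beside the dispenser. Origin at the middle of its underside.
Things that resemble listed ones, but are neither listed nor needed, are in the scene too. Of the things like the amber_jar, leave any that is purple or red; of the rest the larger one is meant.

How it is judged:
On the way, in this order (a step that is already met when the one before it is completed fails the run):
1. the fingers press down the paddle of the lever over the amber jar's lane and its gate begins to lift (((y of white_jar in the frame of dispenser below 0 m and value of joint lever_left above 0.1 rad and contact force between the fingers and lever_left above 0.5 N and x of the grasp point in the frame of dispenser below -0.06 m) or (y of white_jar in the frame of dispenser above 0 m and value of joint lever_right above 0.1 rad and contact force between the fingers and lever_right above 0.5 N and x of the grasp point in the frame of dispenser below -0.06 m))), for 0.06 s.
2. the amber jar has rolled into the carton (x of amber_jar in the frame of carton between 0.005 and 0.145 m and y of amber_jar in the frame of carton between -0.125 and 0.125 m and z of amber_jar in the frame of carton below 0.055 m), for 0.2 s.
At the end, for the whole second after the job is handed in: The amber jar lies still inside the carton (its middle within the carton's walls and less than 55 mm above the table), both levers are back within 0.04 rad of rest, and the white jar is still behind its gate, less than 15 mm from where it began (all of step 2 and linear speed of each of amber_jar, white_jar below 0.03 m/s and value of joint each of lever_left, lever_right below 0.04 rad and distance of white_jar from where it was at the start of the episode below 0.015 m); the robot touches nothing.
It fails at once if the robot touches a jar (contact force between any of the fingers, the arm and amber_jar above 0.3 N or contact force between any of the fingers, the arm and white_jar above 0.3 N).
It fails at once if a jar is lifted (height (world z) of any of amber_jar, white_jar above 0.115 m).
It fails at once if the white jar is let out or knocked (distance of white_jar from where it was at the start of the episode above 0.015 m).
It fails at once if the white jar's lever is worked ((y of white_jar in the frame of dispenser above 0 m and value of joint lever_left above 0.1 rad) or (y of white_jar in the frame of dispenser below 0 m and value of joint lever_right above 0.1 rad)).
It fails at once if the tape, calculator or bottle is disturbed (distance of any of tape_roll, calculator, bottle from where it was at the start of the episode above 0.02 m or angle between bottle's own z axis and vertical above 0.3 rad).
It also fails if it takes over 32 s, if anything falls off the work surface, if the arm or the gripper's body presses on something with over 40 N, if the wrist force passes 120 N, or if a joint passes its speed limit or range.

## Robot

A 6-joint arm with a two-finger parallel gripper is mounted at the origin on the work surface. World frame = base frame: x ahead of the robot, y to its left, z up, the work surface at z = 0. Lengths are in m, angles in rad, forces in N, time in s.
With the tool pointing down it reaches from about 0.3 to 0.875 m from the base axis. Payload 6.4 kg.
Tool frame: the origin (TCP) lies where the fingers leave the gripper's body, on its centre line; the fingertips stand 73 mm ahead of it and the grasp point (between the pads) lies 54 mm ahead of it; z points along the fingers, y is the line along which they close (so a half turn about z gives the same grasp; the last joint's range is limited). The gripper opens to 85 mm and grips with 20 to 120 N. Pads are 22 mm wide; open, the fingers measure 114 mm over their backs; the gripper's body (76 mm by 85 mm) begins 54 mm behind the grasp point. The pads swing forward as they close: fully open they stand 13 mm farther back than shut.
Start: joints at [0.927, 0.181, 1.607, -0, 1.354, -0.206], TCP at [0.244, 0.521, 0.304] pointing down, gripper open.
Joint ranges: [-2.99, 2.99], [-0.89, 2.07], [0.3, 2.58], [-1.14, 4.28], [0, 2.63], [-3.12, 3.12]. Speed limits (rad/s): [2.57, 2.57, 3.01, 3.14, 3.14, 3.14].

## Interface

Orientations are given as a unit quaternion [w, x, y, z].
In Python, from bench import ctrl gives the robot as it stands.
- The arm moves only by the tool carry_out, never from a script. Its argument "steps" is one flat list of numbers, 7 for each row, row after row: the shift along the tool's x, y, z in m, then the turn, a rotation vector about the tool's x, y, z in rad, then the opening, from 0 (shut) to 1 (fully open). In form: [dx, dy, dz, wx, wy, wz, claw, dx, dy, dz, wx, wy, wz, claw, ...]. A call has 1 to 20 rows; each row is the pose to reach, as a shift and turn from the pose commanded when the call began, along the tool's axes at that moment; what a row does not reach only later rows make up. A row lasts 1/10 s, in which the tool goes at most 50 mm and 8.59 degrees, less where a joint would pass 70% of its speed; a pose out of reach is approached as far as the arm can. A call with a gripper value outside its range is refused whole. The fingers move at their own pace and stop on an object; the grip force is fixed at half the most. Time passes only in rows, so rows that repeat a pose let the fingers close. It gives the time, the measured TCP pose, the force, the opening and the grip force at its end, in the units of the state.
- ctrl.get_obs(): the state, without advancing time (a new reading comes with each control period).
- ctrl.camera(name): name is "side" or "top" or "wrist"; returns the picture (384x512x3 uint8, red, green, blue); there is no depth.
- ctrl.camera_params(name): a dict with "vertical_fov" (degrees; the focal length in pixels is half the picture's height over the tangent of half this angle, whatever the lens; pixels are square), "cx", "cy" (the principal point, pixels), "k1" (the pictures are not rectified: a ray, as slopes to the right and down, at radius r is drawn at 1 + k1 r^2 times it, then the intrinsics apply), "cam_to_world" (4x4, takes a point from camera to world coordinates); the wrist camera has in their place "hand_eye" (4x4, takes a point from camera to tool coordinates, whose origin is the TCP and whose axes are the flange's). Camera axes: x right, y down, z forward; pixel columns grow to the right and rows downward; lengths in m; the calibration is good to about 2 mm. A picture is of the moment at which its call begins: read the wrist's pose just before it. camera_params takes no time and is no camera call.
- ctrl.hand_in(): hands the job in; it is judged then, once.
The state is a dict: "time_s": time; "q": joint angles; "dq": joint speeds; "joint_efforts": joint torques, N m; "eef_pos": TCP position; "eef_rot": TCP orientation; "wrist_force": force on the tool from outside, world axes, zero at the start; "torque": the same for the moment, N m; "opening": opening from 0.0 (shut) to 1.0 (fully open); "grasp_force": force on a finger pad.
Only numpy, scipy, OpenCV 4.12 (cv2) and the standard library are available. Lean on these libraries where they do the work, as an engineer would, in place of code of your own. Each camera call takes 0.05 s, during which the arm holds its last target. There are 200 camera calls.

## Working session

There is one attempt and no reset: what is moved stays moved. The work goes in short steps, Python scripts to look and compute and a tool call to move; the robot and the scene stay as the last step left them, time stands still between calls to the robot, and variables do not carry over. Pictures are saved under pics/ and viewed, at most 10 in all, crops included, and the job is handed in when it is done.

Besides the shell and the picture viewer there is one more tool, called after ">>>" by a JSON object that holds its "fn" and its "kwargs", one argument or row to a line. carry_out: Moves the arm, as the interface text tells. Its arguments: {"type":"object","properties":{"steps":{"type":"array"}},"required":["steps"]}

```bash
mkdir -p pics; cat > h.py <<'E'
import numpy as np, cv2
from bench import ctrl
def K(p):
    f=192/np.tan(np.radians(p["vertical_fov"])/2); return f,p["cx"],p["cy"],p["k1"]
def ray(p,uv,T=None):
    f,cx,cy,k=K(p); d=np.array([(uv[0]-cx)/f,(uv[1]-cy)/f]); u=d.copy()
    for _ in range(30): u=d/(1+k*(u@u))
    T=np.array(p["cam_to_world"]) if T is None else T
    return T[:3,3],T[:3,:3]@np.array([u[0],u[1],1])
def onz(p,uv,z,T=None):
    o,d=ray(p,uv,T); return o+d*(z-o[2])/d[2]
def proj(p,P,T=None):
    T=np.array(p["cam_to_world"]) if T is None else T
    c=T[:3,:3].T@(np.array(P)-T[:3,3]); s=c[:2]/c[2]; f,cx,cy,k=K(p)
    s=s*(1+k*(s@s)); return s[0]*f+cx,s[1]*f+cy
E
python3 - <<'E'
from h import *
for n in("top","side"):
    im=ctrl.camera(n)[:,:,::-1]; cv2.imwrite(f"pics/{n}0_raw.png",im)
    cv2.imwrite(f"pics/{n}0.png",cv2.resize(im,(800,600),interpolation=cv2.INTER_CUBIC))
    print(n,ctrl.camera_params(n))
o=ctrl.get_obs();print({k:o[k] for k in("time_s","eef_pos","eef_rot","opening","q")})
E
```

```text
top {'vertical_fov': 56.58262258124238, 'cx': 253.6330400385537, 'cy': 192.32542314870872, 'k1': -0.008415456136518909, 'cam_to_world': array([[-0.00372133, -0.99702237,  0.07702296,  0.54551638],
       [-0.99998684,  0.00398223,  0.00323394,  0.02236109],
       [-0.00353104, -0.07700991, -0.99702407,  0.93161224],
       [ 0.        ,  0.        ,  0.        ,  1.        ]])}
side {'vertical_fov': 51.12545783816447, 'cx': 250.62768377180527, 'cy': 185.99631593126574, 'k1': -0.1338939993437256, 'cam_to_world': array([[ 0.98206049, -0.12739604,  0.1390232 ,  0.46920533],
       [-0.18817633, -0.61472875,  0.76596229, -0.88215714],
       [-0.01211901, -0.77838217, -0.62767374,  0.87069785],
       [ 0.        ,  0.        ,  0.        ,  1.        ]])}
{'time_s': 0.1, 'eef_pos': array([0.24350459, 0.52048085, 0.30309799]), 'eef_rot': array([-3.20614259e-04,  2.17141909e-01,  9.76139743e-01, -7.01092208e-04]), 'opening': 1.0009282265101582, 'q': array([ 9.26732357e-01,  1.81445122e-01,  1.60788386e+00,  5.89756469e-06,
        1.35380551e+00, -2.06293990e-01])}
```

View pics/top0.png

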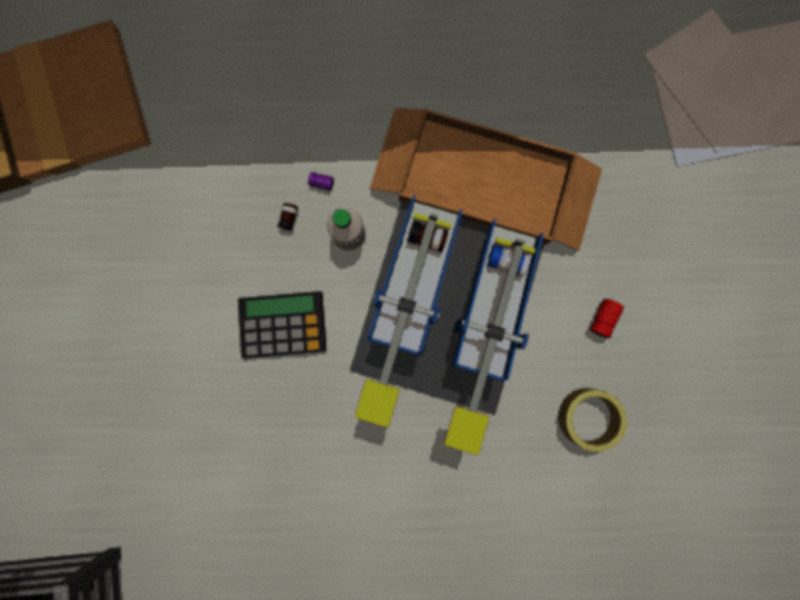

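View pics/side0.png

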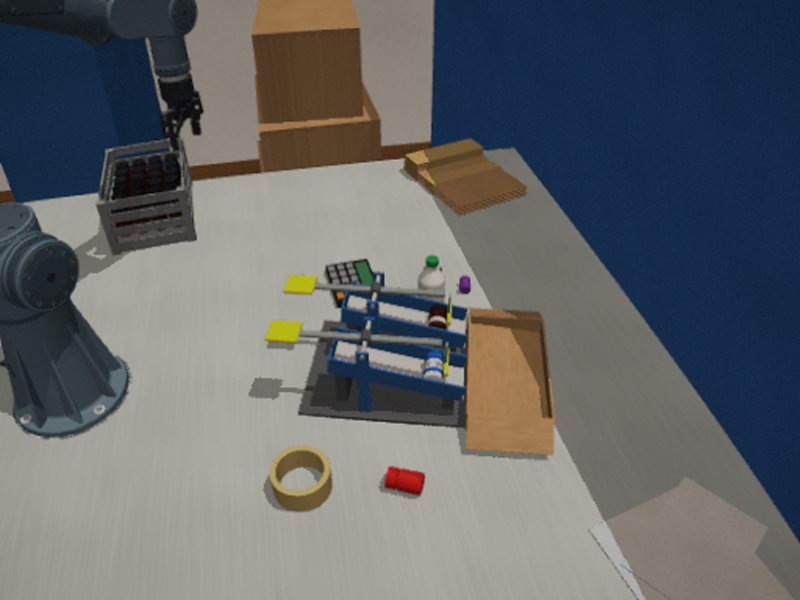

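The top view shows the amber jar in the left (+y) lane at about (425,235) and the white jar in the right lane at about (510,258). The left paddle is at about (377,403) and the right at (467,430). The side view agrees, and the crate stands below the gripper's start position.

```bash
python3 - <<'E'
from h import *
from scipy.spatial.transform import Rotation as R
res={}
for n in("top","side"):
    im=cv2.imread(f"pics/{n}0_raw.png"); p=ctrl.camera_params(n)
    hsv=cv2.cvtColor(im,cv2.COLOR_BGR2HSV); m=cv2.inRange(hsv,(26,170,110),(34,255,255))
    N,l,s,c=cv2.connectedComponentsWithStats(m)
    for i in range(1,N):
        if s[i,4]>150:
            w=onz(p,c[i],.151); print(n,s[i],c[i].round(1),w.round(4)); res.setdefault(n,[]).append(c[i])
            r=cv2.minAreaRect(cv2.findContours((l==i).astype(np.uint8),0,2)[0][0]); b=np.array([onz(p,q,.151)[:2] for q in cv2.boxPoints(r)]); print(b.round(3).tolist())
# triangulate: L paddle = smallest u in top / smallest v in side
T=sorted(res["top"],key=lambda c:c[0]);S=sorted(res["side"],key=lambda c:c[1])
for a,b in zip(T,S):
    o1,d1=ray(ctrl.camera_params("top"),a);o2,d2=ray(ctrl.camera_params("side"),b)
    t=np.linalg.lstsq(np.c_[d1,-d2],o2-o1,rcond=None)[0];print("tri",o1+d1*t[0],o2+d2*t[1])
o=ctrl.get_obs();q=o["eef_rot"];print(R.from_quat(np.r_[q[1:],q[0]]).as_matrix().round(4))
E
```

```text
top [228 244  27  29 532] [240.9 257.8] [0.4637 0.053  0.151 ]
[[0.445, 0.083], [0.496, 0.067], [0.483, 0.023], [0.432, 0.039]]
top [285 261  27  29 546] [298.1 275.2] [ 0.4261 -0.0703  0.151 ]
[[0.407, -0.04], [0.459, -0.055], [0.446, -0.101], [0.394, -0.086]]
side [182 176  21  12 185] [192.1 181.7] [0.4656 0.0504 0.151 ]
[[0.435, 0.036], [0.44, 0.085], [0.496, 0.066], [0.49, 0.018]]
side [170 206  23  13 241] [181.3 211.8] [ 0.4271 -0.074   0.151 ]
[[0.398, -0.044], [0.457, -0.056], [0.453, -0.104], [0.396, -0.092]]
tri [0.46348669 0.05306446 0.14930339] [0.46557909 0.05289821 0.14907746]
tri [ 0.42567034 -0.07062332  0.14822102] [ 0.42694423 -0.07072028  0.14803764]
[[-9.057e-01  4.239e-01 -9.000e-04]
 [ 4.239e-01  9.057e-01 -1.200e-03]
 [ 3.000e-04 -1.500e-03 -1.000e+00]]
```

>>> {"fn": "carry_out", "kwargs": {
  "steps": [-0.033,-0.028,0,0,0,0,0,-0.067,-0.055,0,0,0,0,0,-0.1,-0.083,0,0,0,0,0,-0.133,-0.11,0,0,0,0,0,-0.166,-0.138,0,0,0,0,0,-0.2,-0.165,0,0,0,0,0,-0.233,-0.193,0,0,0,0,0,-0.266,-0.22,0,0,0,0,0,-0.299,-0.248,0,0,0,0,0,-0.332,-0.276,0,0,0,0,0,-0.366,-0.303,0,0,0,0,0,-0.399,-0.331,0,0,0,0,0,-0.399,-0.331,0.02,0,0,0,0,-0.399,-0.331,0.04,0,0,0,0,-0.399,-0.331,0.045,0,0,0,0,-0.399,-0.331,0.045,0,0,0,0,-0.399,-0.331,0.045,0,0,0,0]
}}

```text
time_s: 1.8
eef_pos: [0.4651, 0.0521, 0.2596]
eef_rot: [0.0, 0.217, 0.976, 0.0]
wrist_force: [0.2, 0.2, 0.0]
opening: 0.002
grasp_force: 0.0
```

```bash
python3 - <<'E'
from h import *
o=ctrl.get_obs();print({k:o[k] for k in("time_s","eef_pos","eef_rot","opening","wrist_force")})
a=ctrl.camera("side")[100:270,110:340,::-1];b=ctrl.camera("wrist")[:,:,::-1]
a=cv2.resize(a,(400,296),interpolation=2);b=cv2.resize(b,(395,296))
cv2.imwrite("pics/1.png",np.hstack([a,b]))
E
```

```text
{'time_s': 1.8, 'eef_pos': array([0.46507515, 0.05211026, 0.25959907]), 'eef_rot': array([4.06280366e-04, 2.16837904e-01, 9.76207538e-01, 1.79993954e-05]), 'opening': 0.002178824805010692, 'wrist_force': array([0.20739832, 0.18039256, 0.02322903])}
```

View pics/1.png

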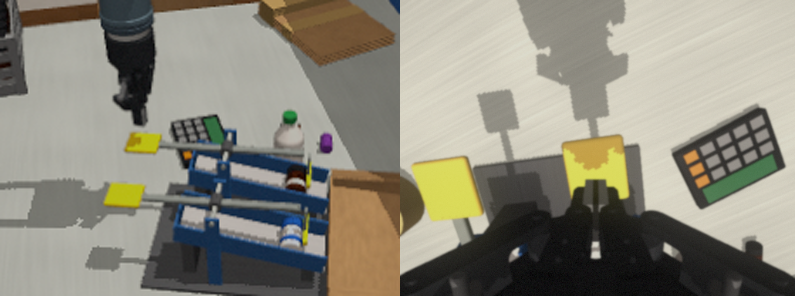

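The shut fingertips (side crop about (138,122), wrist view about (597,185)) are centred over the left paddle, about 36 mm above it. Pressing now.

>>> {"fn": "carry_out", "kwargs": {
  "steps": [0,0,0.02,0,0,0,0,0,0,0.032,0,0,0,0,0,0,0.04,0,0,0,0,-0.001,0,0.048,0,0,0,0,-0.002,0,0.056,0,0,0,0,-0.003,0,0.064,0,0,0,0,-0.004,0,0.072,0,0,0,0,-0.005,0,0.08,0,0,0,0,-0.006,0,0.086,0,0,0,0,-0.007,0,0.09,0,0,0,0,-0.007,0,0.09,0,0,0,0,-0.007,0,0.09,0,0,0,0,-0.007,0,0.09,0,0,0,0]
}}

```text
time_s: 3.2
eef_pos: [0.4716, 0.0486, 0.1692]
eef_rot: [0.0, 0.217, 0.976, -0.0]
wrist_force: [-0.5, -0.8, 6.4]
opening: 0.002
grasp_force: 2.4
```

```bash
python3 - <<'E'
from h import *
o=ctrl.get_obs();print({k:o[k] for k in("time_s","eef_pos","wrist_force")})
a=ctrl.camera("side")[100:300,110:370,::-1];b=ctrl.camera("top")[60:300,200:400,::-1]
a=cv2.resize(a,(450,346),interpolation=2);b=cv2.resize(b,(288,346),interpolation=2)
cv2.imwrite("pics/2.png",np.hstack([a,b]))
E
```

```text
{'time_s': 3.2, 'eef_pos': array([0.47159807, 0.04863925, 0.16915587]), 'wrist_force': array([-0.47476739, -0.837014  ,  6.42734012])}
```

View pics/2.png

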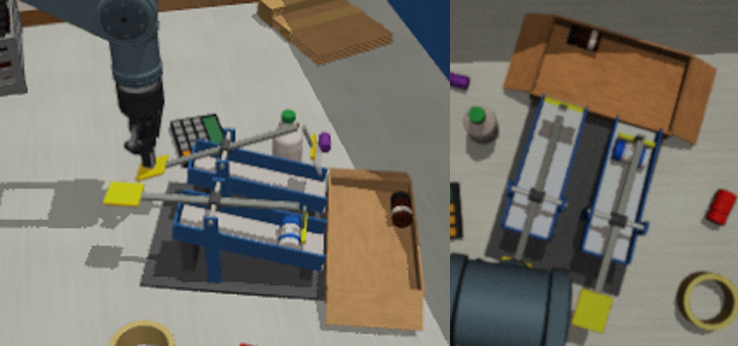

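The left gate is up and the amber jar is in the carton (side crop about (400,210), top crop about (583,38)). The white jar is still at its gate. Releasing the lever along the same path.

>>> {"fn": "carry_out", "kwargs": {
  "steps": [0.001,0,-0.008,0,0,0,0,0.002,0,-0.016,0,0,0,0,0.003,0,-0.024,0,0,0,0,0.004,0,-0.032,0,0,0,0,0.005,0,-0.04,0,0,0,0,0.006,0,-0.047,0,0,0,0,0.007,0,-0.053,0,0,0,0,0.007,0,-0.06,0,0,0,0,0.007,0,-0.08,0,0,0,0,0.007,0,-0.11,0,0,0,0,0.007,0,-0.14,0,0,0,0,0.007,0,-0.14,0,0,0,0,0.007,0,-0.14,0,0,0,0,0.007,0,-0.14,0,0,0,0,0.007,0,-0.14,0,0,0,0,0.007,0,-0.14,0,0,0,0,0.007,0,-0.14,0,0,0,0,0.007,0,-0.14,0,0,0,0]
}}

```text
time_s: 5.1
eef_pos: [0.4647, 0.0519, 0.3086]
eef_rot: [-0.0, 0.217, 0.976, -0.0]
wrist_force: [1.0, -0.2, -0.2]
opening: 0.003
grasp_force: 0.0
```

```bash
python3 - <<'E'
from h import *
o=ctrl.get_obs();print({k:o[k] for k in("time_s","eef_pos","wrist_force")})
a=ctrl.camera("side")[100:300,110:370,::-1];b=ctrl.camera("top")[60:300,200:400,::-1]
a=cv2.resize(a,(450,346),interpolation=2);b=cv2.resize(b,(288,346),interpolation=2)
cv2.imwrite("pics/3.png",np.hstack([a,b]))
E
```

```text
{'time_s': 5.1, 'eef_pos': array([0.46470397, 0.05185184, 0.30855353]), 'wrist_force': array([ 1.00329508, -0.20101199, -0.18272472])}
```

View pics/3.png

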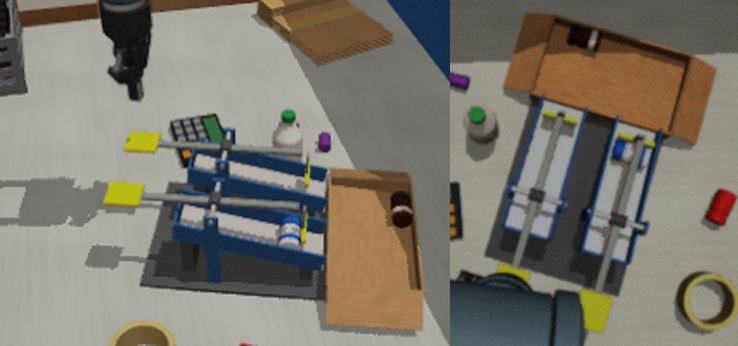

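The left lever is level again and its gate is shut. The amber jar lies still in the carton at (400,210), the white jar has not moved at (290,230), and the robot is clear of everything.

```bash
python3 -c "
from bench import ctrl
print(ctrl.hand_in())"
```

```text
the job is handed in; nothing more can be done
None
```

I pressed the left lever, the amber jar rolled into the carton, the gate shut again with the white jar still waiting behind its own, and I handed the job in at about 5 s; the hand-in returned no verdict.

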